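Swap jar and bottle, then slide the spice carrier to its next stop

TASK

The small wooden carrier on the counter rail holds a sauce bottle, but the squat jar on the steel tray should ride in it instead: swap them, so that the bottle stands upright on the tray and the jar upright in the carrier's pocket, setting both down rather than dropping or tipping them. Then slide the carrier, with the jar aboard, to the left along the rail until it clicks into the next stop (the middle one), without running it on past that stop. Leave the pot, the mug and the food can where they are.

Things in the scene. Friction and masses are not known exactly. Their poses are not given: they have to be found in the camera images.
- rail: Aluminium slide rail fixed to the counter, plate 112 x 460 x 8 mm, black end blocks 30 mm high. Origin: centre of its underside, z = 0. Its y axis is the sliding direction (to the robot's left, turned up to 6 degrees), x points across it away from the robot. On its far edge an upright dark tab 10 mm wide, 45 mm high, marks each of two stops: middle stop and, 115 mm further left, far stop.
- carrier (a joint): Carrier position along the rail, m: 0 at the right end, growing to the left (rail +y), at most 0.27. Starts at 0 to 0.018. Middle (next) stop 0.140, far stop 0.255. At a stop a sprung plunger drops between two ribs, 9 mm before and 9 mm after its centre; crossing a rib takes about 10 N; let go within 6 mm of the centre it is pulled in. Elsewhere friction is about 1.2 N and it stays put.
- pocket (a point): Centre of the carrier's pocket floor, 30 mm above the counter; travels with it, axes as the rail's. Pocket 76 x 76 mm inside, lip 12 mm high, 6 mm thick. The carrier is a wooden sled 88 mm wide (x), 152 mm long: 44 mm to the left (+y) of this point, 108 mm to the right. It only slides along y and cannot lift off. A dark pointer on its far edge at this point's y meets a stop's tab.
- handle (a point): Centre of the top of the carrier's handle: an upright plain steel post, 24 mm diameter, 70 mm tall above the sled, top 100 mm above the counter, 85 mm to the right (-y) of the pocket's centre. It can be gripped from above or pushed from its right side.
- middle_stop (a point): Fixed point on the rail: pocket lies here when the carrier has clicked into the middle stop.
- tray: Steel tray fixed to the counter, 120 (x) x 250 (y) mm, rim 12 mm high and 4 mm thick, floor 4 mm above the counter. Origin: centre of its underside. y along its long side. It is on the near side of the rail, either left or right of centre. The jar starts on its left (+y) half; the right (-y) half is free for the bottle.
- bottle: Small amber glass sauce bottle with paper label and black cap, straight body 54 mm diameter up to 78 mm, then a shoulder and neck (cap 30 mm diameter); 105 mm tall, 0.2 to 0.4 kg. Origin: centre of its foot, z up along it. Starts upright in the carrier's pocket.
- jar: Squat clear glass jar with paper label and flat metal lid, 58 mm diameter (lid 57 mm), 64 mm tall, 0.15 to 0.31 kg. Origin: centre of its foot, z up along it. Starts upright on the tray.
- pot: Steel cooking pot with two black side handles along its y axis, 140 mm diameter (200 mm over handles), 85 mm tall. Bystander, on the near side of the rail, on the other side from the tray. Origin: centre of its foot.
- mug: White ceramic mug, 80 mm diameter, 90 mm tall. Bystander right of the rail. Origin: centre of its foot.
- can: Metal food can, 68 mm diameter, 100 mm tall. Bystander left of the rail. Origin: centre of its foot.
Not all that is in view belongs to the job. Of the things shaped like the bottle, the amber one is meant.

How it is judged:
On the way, in this order (a step that is already met when the one before it is completed fails the run):
1. bottle and jar are swapped: the bottle stands upright on the tray and the jar in the carrier's pocket, both let go, with the carrier not yet near the middle stop (joint below 0.1) (x of bottle in the frame of tray between -0.035 and 0.035 m and y of bottle in the frame of tray between -0.1 and 0.1 m and z of bottle in the frame of tray between -0.002 and 0.01 m and angle between each of bottle, jar's own z axis and vertical below 0.12 rad and contact force between the fingers and bottle below 0.2 N and x of jar in the frame of pocket between -0.013 and 0.013 m and y of jar in the frame of pocket between -0.013 and 0.013 m and z of jar in the frame of pocket between -0.004 and 0.004 m and contact force between the fingers and jar below 0.2 N and value of joint carrier below 0.1 m), for 0.2 s.
2. the carrier, with the jar in it, is in the middle stop (value of joint carrier between 0.136 and 0.144 m and x of jar in the frame of pocket between -0.013 and 0.013 m and y of jar in the frame of pocket between -0.013 and 0.013 m and z of jar in the frame of pocket between -0.004 and 0.004 m and angle between jar's own z axis and vertical below 0.12 rad and contact force between the fingers and jar below 0.2 N), for 0.2 s.
At the end, for the whole second after the job is handed in: The carrier rests in the middle stop (joint 0.140 within 4 mm), the jar stands upright (within 0.12 rad) on the pocket floor inside the lip, the bottle stands upright on the tray's floor (centre within 35 mm across and 100 mm along of the tray's centre), both let go and at rest (all of step 2 and x of bottle in the frame of tray between -0.035 and 0.035 m and y of bottle in the frame of tray between -0.1 and 0.1 m and z of bottle in the frame of tray between -0.002 and 0.01 m and angle between bottle's own z axis and vertical below 0.12 rad and contact force between the fingers and bottle below 0.2 N and linear speed of each of jar, bottle below 0.03 m/s and velocity of joint carrier between -0.01 and 0.01 m/s); the robot touches nothing.
It fails at once if the carrier runs past the middle stop (joint above 0.165) (value of joint carrier above 0.165 m).
It fails at once if the bottle or the jar tips by more than 0.6 rad (angle between any of bottle, jar's own z axis and vertical above 0.6 rad).
It fails at once if the bottle or the jar is dropped (falls freely faster than 0.75 m/s, about 30 mm) ((linear speed of bottle above 0.75 m/s and contact force between anything else and bottle below 0.05 N) or (linear speed of jar above 0.75 m/s and contact force between anything else and jar below 0.05 N)).
It fails at once if the pot, the mug or the can is moved by more than 25 mm (distance of any of pot, mug, can from where it was at the start of the episode above 0.025 m).
It also fails if it takes over 72 s, if anything falls off the work surface, if the arm or the gripper's body presses on something with over 40 N, if the wrist force passes 120 N, or if a joint passes its speed limit or range.

ROBOT

A 6-joint arm with a two-finger parallel gripper is mounted at the origin on the work surface. World frame = base frame: x ahead of the robot, y to its left, z up, the work surface at z = 0. Lengths are in m, angles in rad, forces in N, time in s.
With the tool pointing down it reaches from about 0.25 to 0.725 m from the base axis. Payload 4 kg.
Tool frame: the origin (TCP) lies on the centre line of the jaws, within the pads' length; the fingertips stand 22 mm ahead of it and the grasp point (between the pads) lies 3 mm ahead of it (bot.tip_reach is the distance from the TCP to the fingertips, in m); z points along the fingers, y is the line along which they close (so a half turn about z gives the same grasp; the last joint's range is limited). The gripper opens to 85 mm and grips with 20 to 120 N. Pads are 22 mm wide; open, the fingers measure 114 mm over their backs; the gripper's body (76 mm by 85 mm) begins 54 mm behind the grasp point. The pads swing forward as they close: fully open they stand 13 mm farther back than shut.
Start: joints at [1.125, 0.241, 0.005, 1.335, 0, 1.571], TCP at [0.216, 0.451, 0.253] pointing down, gripper open.
Joint ranges: [-2.72, 2.72], [-1.05, 1.87], [-1.09, 1.28], [-1.99, 2.15], [-1.42, 1.44], [-3.14, 3.14]. Speed limits (rad/s): [2.79, 2.79, 3.14, 3.14, 3.14, 3.14].

INTERFACE

Orientations are given as a unit quaternion [x, y, z, w].
In Python, from workcell import bot gives the robot as it stands. The module is installed in compiled form; this text tells all that it offers.
- The arm moves only by the tool apply_moves, never from a script. Its argument "commands" is a list of rows, each a list of 4 numbers: the shift along the tool's x, y, z scaled (see below), then the turn about the tool's z scaled (see below). In form: [[tx, ty, tz, roll], ...]. A call has exactly 5 rows; each row shifts and turns the commanded pose from where the row before left it, along the tool's axes as they then stand; what a row does not reach is not made up. The controller multiplies each number of a shift by 20 mm and each number of a turn by 60 degrees. A row lasts 1/12 s, in which the tool goes at most 41.7 mm and 7.16 degrees, less where a joint would pass 70% of its speed; a pose out of reach is approached as far as the arm can. A call with a number of a shift or a turn outside -1 to 1 is refused whole. A call with a gripper value outside its range is refused whole. "claw" is the closure, from 0 (fully open) to 1 (shut), set as the call begins (left out, the last holds). The fingers move at their own pace and stop on an object; the grip force is fixed at half the most. Time passes only in rows, so rows that do not move let the fingers close, or fill a call up. It gives the time, the measured TCP pose, the force, the opening and the grip force at its end, in the units of the state.
- bot.get_obs(): the state, without advancing time (a new reading comes with each control period).
- bot.camera(name): name is "scene" or "top" or "wrist"; returns a dict with "image" (420x560x3 uint8, blue, green, red), "camera_matrix" (3x3 intrinsics, pixels), "k1" (the pictures are not rectified: a ray, as slopes to the right and down, at radius r is drawn at 1 + k1 r^2 times it, then the intrinsics apply), "R" (3x3) and "t" (3): a world point X has camera coordinates R X + t. Camera axes: x right, y down, z forward; pixel columns grow to the right and rows downward; lengths in m; the calibration is good to about 2 mm. A picture is of the moment at which its call begins. There is no depth.
- bot.job_done(): hands the job in; it is judged then, once.
The state is a dict: "clock": time; "joint_pos": joint angles; "joint_vel": joint speeds; "tau": joint torques, N m; "eef_pos": TCP position; "tool_rot": TCP orientation; "ft_force": force on the tool from outside, world axes, zero at the start; "ft_torque": the same for the moment, N m; "grip_width": finger opening in m; "grasp_force": force on a finger pad.
Only numpy, scipy, OpenCV 4.12 (cv2) and the standard library are available. Lean on these libraries where they do the work, as an engineer would, in place of code of your own. Each camera call takes 0.05 s, during which the arm holds its last target. There are 200 camera calls.

## Working session

There is one attempt and no reset: what is moved stays moved. The work goes in short steps, Python scripts to look and compute and a tool call to move; the robot and the scene stay as the last step left them, time stands still between calls to the robot, and variables do not carry over. Pictures are saved under pics/ and viewed, at most 10 in all, crops included, and the job is handed in when it is done.

Besides the shell and the picture viewer there is one more tool, called after "Call:" in YAML: its name, and indented under it one key for each argument. apply_moves: Moves the arm, as the interface text tells. Shifts and turns lie within -1 to 1; 1 stands for 20 mm of shift or 60 degrees of turn. Its arguments: {"type":"object","properties":{"commands":{"type":"array","items":{"type":"array","items":{"type":"number","minimum":-1,"maximum":1}}},"claw":{"type":"number"}},"required":["commands"]}

```bash
mkdir -p pics
python3 - <<'E'
from workcell import bot
import cv2,numpy as np,pickle
o=bot.get_obs();print(o['clock'],o['eef_pos'],o['tool_rot'],o['grip_width'])
d={n:bot.camera(n) for n in("scene","top")}
pickle.dump(d,open('v0.pkl','wb'))
for n in d:
    cv2.imwrite(f'pics/{n}0.png',d[n]['image']); print(n,d[n]['camera_matrix'].tolist(),d[n]['k1'],(-d[n]['R'].T@d[n]['t']).tolist(),d[n]['R'].tolist())
E
```

```text
0.0 [0.21533714 0.45060651 0.25241625] [ 2.21068501e-01  9.75257732e-01 -1.01167136e-03 -2.23195243e-04] 0.08515051973263665
scene [[439.4891205391534, 0.0, 282.5982522410172], [0.0, 439.4891205391534, 204.88988028709906], [0.0, 0.0, 1.0]] -0.054654117500068725 [1.1072477294749388, 0.5053753161047654, 0.9085270948846974] [[-0.7126799538109605, 0.7014753392128448, -0.004430791377573553], [0.5298051987793777, 0.5341064085985534, -0.658814689909309], [-0.45977574401261245, -0.471871479081094, -0.7522922121406477]]
top [[407.3458318700423, 0.0, 281.8730376052793], [0.0, 407.3458318700423, 206.81428613427622], [0.0, 0.0, 1.0]] 0.02529759591623796 [0.46924665094326573, -0.02448458264892882, 1.1892836748027302] [[0.023575408563403313, -0.9997213456725577, -0.0011962933247361667], [-0.9920333564909463, -0.023245953640457482, -0.12381213691982249], [0.12374982715291268, 0.004105684595278535, -0.9923049549577129]]
```

View pics/scene0.png

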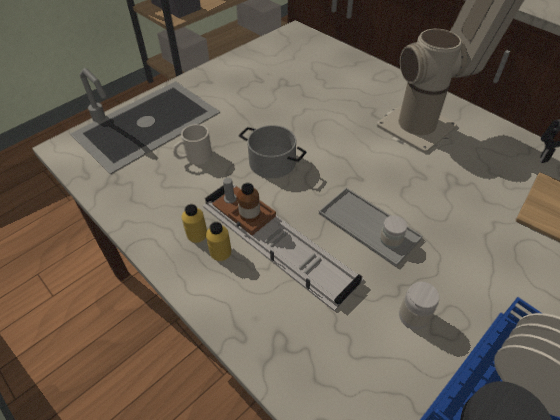

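View pics/top0.png

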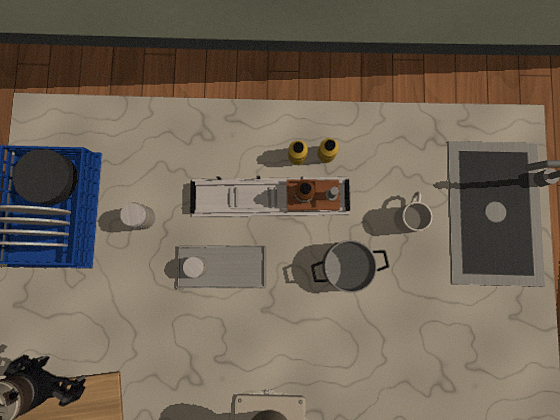

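The top view shows the carrier on the rail's right end, with the bottle cap at about (305,188) and the handle at (333,190). The jar lid is at (193,267) on the tray, which spans (176–265, 246–288), and the pot is at (350,265). In the scene view the cap is at (248,189), the post at (229,183) and the jar at (394,229). I'll enlarge both to choose features.

Run:
```python
import cv2,pickle
d=pickle.load(open('v0.pkl','rb'))
for n,(u,v,w,h,s) in {'top':(165,135,260,170,3),'scene':(180,160,260,160,3)}.items():
    c=cv2.resize(d[n]['image'][v:v+h,u:u+w],None,fx=s,fy=s,interpolation=cv2.INTER_CUBIC)
    cv2.imwrite(f'pics/{n}1.png',cv2.convertScaleAbs(c,alpha=1.4))
```

```text
(no output)
```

View pics/top1.png

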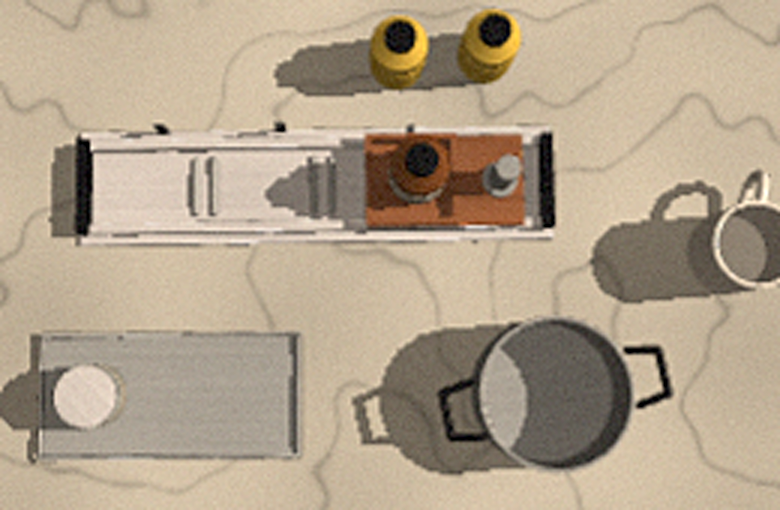

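View pics/scene1.png

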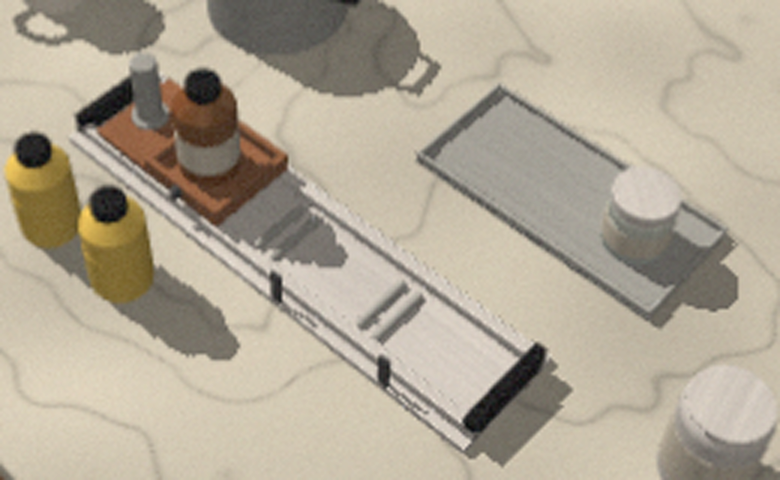

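In the crops (3x), the top view has the cap at (421,160), the post top at (508,167), the lid at (86,396), tabs at (280,128) and (160,130), and the carrier pointer at (410,128). In the scene crop the cap top is at (203,80), the post top at (145,62), the lid at (645,195), and the tabs at (277,285) and (384,370). I'll triangulate from these.

```bash
cat > h.py <<'E'
import numpy as np,cv2,pickle
def ray(c,uv):
    K=c['camera_matrix'];p=np.array([(uv[0]-K[0,2])/K[0,0],(uv[1]-K[1,2])/K[1,1]]);q=p.copy()
    for _ in range(20): q=p/(1+c['k1']*(q@q))
    R=c['R'];v=R.T@np.array([q[0],q[1],1.]);return -R.T@c['t'],v/np.linalg.norm(v)
def plane(c,uv,z):
    o,v=ray(c,uv);return o+v*(z-o[2])/v[2]
def tri(*cu):
    A=np.zeros((3,3));b=np.zeros(3)
    L=[ray(c,u) for c,u in cu]
    for o,v in L:
        P=np.eye(3)-np.outer(v,v);A+=P;b+=P@o
    X=np.linalg.solve(A,b)
    return X,[np.linalg.norm((np.eye(3)-np.outer(v,v))@(X-o))*1000 for o,v in L]
def blob(m,seed):
    n,l,s,c=cv2.connectedComponentsWithStats(m.astype(np.uint8),connectivity=4)
    ys,xs=np.nonzero(l);i=np.argmin((xs-seed[0])**2+(ys-seed[1])**2);k=l[ys[i],xs[i]]
    cn=max(cv2.findContours((l==k).astype(np.uint8),cv2.RETR_EXTERNAL,cv2.CHAIN_APPROX_NONE)[0],key=len)
    return c[k],s[k],cn
def cr(n,u,v):
    o=(165,135) if n=='top' else (180,160)
    return np.array([o[0]+(u+.5)/3-.5,o[1]+(v+.5)/3-.5])
E
python3 - <<'E'
from h import *
np.set_printoptions(precision=4,suppress=True)
d=pickle.load(open('v0.pkl','rb'));T,S=d['top'],d['scene']
g={n:cv2.cvtColor(d[n]['image'],cv2.COLOR_BGR2GRAY) for n in d}
pts={'cap':((421,160),(203,80)),'post':((508,167),(145,62)),'lid':((86,396),(645,195)),'midtab':((280,128),(277,273)),'fartab':((160,130),(384,357)),
'trayL':((36,335),(662,318)),'trayR':((298,335),(420,157)),'traynR':((298,458),(502,90)),'traynL':((36,458),(728,238))}
for k,(a,b) in pts.items():
    X,e=tri((T,cr('top',*a)),(S,cr('scene',*b)));print(k,X,np.round(e,1))
# tray inner/outer corners at rim height
for k,a in dict(Lf=(33,334),Rf=(300,334),Rn=(300,459),Ln=(33,460)).items(): print('tray',k,plane(T,cr('top',*a),.012))
for n,s in(('top',cr('top',421,160)),('scene',cr('scene',203,85))):
    b=blob(g[n]<40,s);print('cap',n,b[0],b[1])
for n,s in(('top',cr('top',86,396)),('scene',cr('scene',645,195))):
    print('lidgray',g[n][int(s[1])-13:int(s[1])+14:3,int(s[0])-15:int(s[0])+16:2])
# wood
hs=cv2.cvtColor(T['image'],cv2.COLOR_BGR2HSV)
m=(hs[...,0]<15)&(hs[...,1]>110);b=blob(m,cr('top',380,210));print('wood',b[1])
E
```

```text
cap [ 0.6529 -0.0808  0.136 ] [1.7 1.7]
post [ 0.6537 -0.1603  0.1   ] [0.5 0.5]
lid [0.4399 0.217  0.0642] [1.1 1.1]
midtab [0.6971 0.0493 0.0416] [1.8 1.8]
fartab [0.6926 0.1635 0.0413] [2.1 2.1]
trayL [0.4936 0.282  0.0096] [1.8 1.8]
trayR [0.5014 0.0283 0.0054] [1.4 1.4]
traynR [0.3843 0.0255 0.0034] [0.7 0.7]
traynL [0.379  0.2746 0.0024] [1.2 1.2]
tray Lf [0.4955 0.2828 0.012 ]
tray Rf [0.5013 0.0272 0.012 ]
tray Rn [0.3836 0.0238 0.012 ]
tray Ln [0.3771 0.276  0.012 ]
cap top [302.485  189.4012] [293 182  18  18 167]
cap scene [247.3578 188.9908] [242 184  12  11 109]
lidgray [[ 88 113 119 115 113 112 116 110 116 115 118 116 116 114 111 114]
 [115 117 120 118 118 118 103 121 111  91 117 106 119 120 116 115]
 [ 73  63  64  59 116 154 145 153 153 154 154 124 115 105 118 113]
 [ 78  64  62 130 147 148 148 148 156 151 152 155 137 122 105 117]
 [ 72  67  43 149 152 151 146 152 147 146 154 155 159  99 118 117]
 [ 74  63  49 152 142 148 151 148 150 151 147 155 159 120 112 115]
 [ 74  64  58 148 144 144 146 150 148 150 148 151 126 112 113 122]
 [ 79  60  67  56 133 147 148 142 147 150 157 123 105 107 117 117]
 [ 70  57  64  62  62  63  87 120 133 127 111 116 120 116 116 117]]
lidgray [[101  79 116 143 147 148 143 138 143 146 143 145 146 142 142 141]
 [115 117 107  70 104 133 145 145 138 129 139 144 144 142 144 145]
 [117 116 115 121 128 147 143 147 144 146 142 130 139 143 142 142]
 [118 119 117 147 148 147 147 144 145 145 142 143 139 132 141 140]
 [114 117 124 141 149 147 147 144 148 144 146 143 141 139 128 134]
 [116 117 122 149 149 144 149 141 146 146 147 147 144 140 128 125]
 [116 123 102 100 124 148 149 146 146 144 147 147 143 127  89  80]
 [116 117 111  97  89  83 100 124 137 144 134 117  87 100 117 118]
 [117 108 106 106  82  89  90  82  78  81  88  83  82 110 116 119]]
wood [ 287  179   53   32 1257]
```

Heights match the given sizes: cap 136 mm, post 100, lid 64 (68 expected) and tabs 42. The rail is yawed about +2.3° and the carrier joint is at about 0.017. Next I'll turn the tool so it closes across the rail and fly above the bottle.

Call:
apply_moves:
  commands:
    - [0,0,0,0.115]
    - [0,0,0,0.115]
    - [0,0,0,0.115]
    - [0,0,0,0.115]
    - [0,0,0,0.115]
  claw: 0

```text
clock: 0.52
eef_pos: [0.2154, 0.4508, 0.2528]
tool_rot: [0.503, 0.864, -0.001, 0.0]
ft_force: [-0.4, 0.5, -0.7]
grip_width: 0.0855
grasp_force: 0.0
```

Call:
apply_moves:
  commands:
    - [0,0,0,0.115]
    - [0,0,0,0.115]
    - [0,0,0,0.115]
    - [0,0,0,0.115]
    - [0,0,0,0]

```text
clock: 0.93
eef_pos: [0.2154, 0.4508, 0.2528]
tool_rot: [0.693, 0.721, -0.001, 0.0]
ft_force: [-0.0, -0.3, 1.0]
grip_width: 0.0854
grasp_force: 0.0
```

Call:
apply_moves:
  commands:
    - [-0.9,0.7,0,0]
    - [-0.9,0.7,0,0]
    - [-0.9,0.7,0,0]
    - [-0.9,0.7,0,0]
    - [-0.9,0.7,0,0]

```text
clock: 1.35
eef_pos: [0.2896, 0.3631, 0.253]
tool_rot: [0.691, 0.723, -0.0, 0.0]
ft_force: [-0.1, 0.9, -0.6]
grip_width: 0.0854
grasp_force: 0.0
```

Call:
apply_moves:
  commands:
    - [-0.9,0.7,0,0]
    - [-0.9,0.7,0,0]
    - [-0.9,0.7,0,0]
    - [-0.9,0.7,0,0]
    - [-0.9,0.7,0,0]

```text
clock: 1.77
eef_pos: [0.3633, 0.276, 0.2531]
tool_rot: [0.691, 0.723, -0.0, -0.0]
ft_force: [0.0, 1.4, -0.0]
grip_width: 0.0852
grasp_force: 0.0
```

```bash
cat >> h.py <<'E'
def wrist(tag):
    from workcell import bot
    c=bot.camera('wrist');pickle.dump(c,open(f'w_{tag}.pkl','wb'));cv2.imwrite(f'pics/w_{tag}.png',c['image']);return c
def px(c,X):
    q=c['R']@np.array(X)+c['t'];q=q[:2]/q[2];q=q*(1+c['k1']*(q@q));K=c['camera_matrix'];return np.round([K[0,0]*q[0]+K[0,2],K[1,1]*q[1]+K[1,2]],1)
E
python3 - <<'E'
from h import *
c=wrist('a');print(-c['R'].T@c['t'],c['R'],c['k1'],c['camera_matrix'][0,0])
for X in([.44,.217,.068],[.6529,-.0808,.135],[.6537,-.1603,.1],[.697,.049,.045]):print(px(c,X))
E
```

```text
[0.35956262 0.34904942 0.37350848] [[ 9.98937308e-01  4.60889629e-02 -2.51236615e-04]
 [ 4.42392685e-02 -9.57289289e-01  2.85727324e-01]
 [ 1.29283699e-02 -2.85434798e-01 -9.58310927e-01]] -0.037288257604488485 334.44012156788904
[362.5 255.5]
[529.8 528.2]
[495.4 537. ]
[545.8 378.8]
```

View pics/w_a.png

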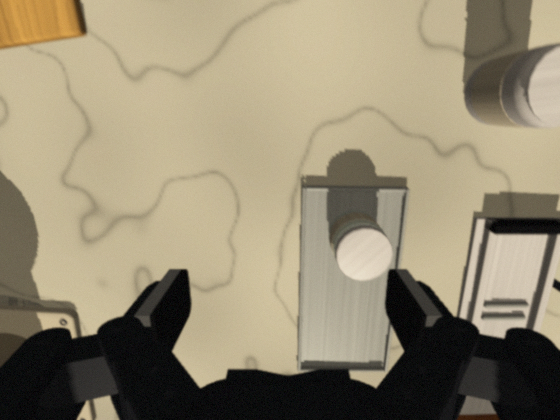

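The wrist view shows the jar lid at about (364,252), radius 29 px, against a predicted (362,255). I'll refine the jar from three views and go on to the bottle.

Run:
```python
from h import *
np.set_printoptions(precision=4,suppress=True)
d=pickle.load(open('v0.pkl','rb'));T,S=d['top'],d['scene'];W=pickle.load(open('w_a.pkl','rb'))
g=cv2.GaussianBlur(cv2.cvtColor(W['image'],cv2.COLOR_BGR2GRAY),(5,5),0)
print(g[252,320:410:6],g[215:290:6,364])
for th in(165,180,195):
    b=blob(g>th,(364,252));print(th,b[1],cv2.minEnclosingCircle(b[2]))
gt=cv2.cvtColor(T['image'],cv2.COLOR_BGR2GRAY);b=blob(gt>132,cr('top',86,396));tl=b[0];print('top lid',b[0],b[1])
X,e=tri((T,tl),(W,(364,252)));print(X,e)
X,e=tri((T,tl),(W,(364,252)),(S,cr('scene',645,195)));print(X,e)
print(plane(W,(364,252),.068),plane(T,tl,.068),plane(S,cr('scene',645,195),.068))
```

```text
[164 166 156 189 207 209 210 206 207 207 205 208 176  92 181] [ 74  89 105 201 204 208 206 210 210 218 220 175 162]
165 [ 301  230   92  131 7711] ((340.5, 296.0), 74.35902404785156)
180 [ 338  230   54   51 2171] ((364.1136474609375, 255.2954559326172), 27.858665466308594)
195 [ 338  231   53   49 1993] ((363.93402099609375, 255.19598388671875), 26.792362213134766)
top lid [192.8785 266.6698] [183 257  21  21 321]
[0.4405 0.2193 0.0657] [np.float64(1.282242246694865), np.float64(1.2822422466949221)]
[0.4409 0.2183 0.0652] [np.float64(1.7041299225281767), np.float64(1.5465462895485187), np.float64(1.855556866534377)]
[0.4411 0.2208 0.068 ] [0.4394 0.2183 0.068 ] [0.4437 0.2175 0.068 ]
```

Call:
apply_moves:
  commands:
    - [-0.9,0.7,0,0]
    - [-0.9,0.7,0,0]
    - [-0.9,0.7,0,0]
    - [-0.9,0.7,0,0]
    - [-0.9,0.7,0,0]

```text
clock: 2.23
eef_pos: [0.4369, 0.1891, 0.2531]
tool_rot: [0.691, 0.723, -0.0, -0.0]
ft_force: [0.3, 0.7, 0.0]
grip_width: 0.0853
grasp_force: 0.0
```

Call:
apply_moves:
  commands:
    - [-0.9,0.7,0,0]
    - [-0.9,0.7,0,0]
    - [-0.9,0.7,0,0]
    - [-0.9,0.7,0,0]
    - [-0.9,0.7,0,0]

```text
clock: 2.65
eef_pos: [0.5106, 0.1021, 0.253]
tool_rot: [0.691, 0.723, -0.0, -0.0]
ft_force: [-0.2, -0.2, -0.3]
grip_width: 0.0854
grasp_force: 0.0
```

Call:
apply_moves:
  commands:
    - [-0.7,0.5,0,0]
    - [-0.7,0.5,0,0]
    - [-0.7,0.5,0,0]
    - [0,0,0,0]
    - [0,0,0,0]

```text
clock: 3.07
eef_pos: [0.5418, 0.0618, 0.2527]
tool_rot: [0.692, 0.722, -0.0, -0.001]
ft_force: [-0.5, 0.3, 0.4]
grip_width: 0.0856
grasp_force: 0.0
```

Run:
```python
from h import *
c=wrist('b')
for X in([.6529,-.0808,.135],[.6537,-.1603,.1],[.697,.049,.045]):print(px(c,X))
```

```text
[407.1 374.9]
[385.  410.9]
[438.7 207.8]
```

View pics/w_b.png

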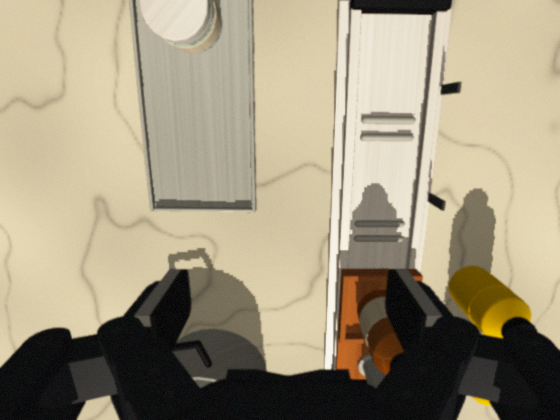

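The wrist view shows the tray's near corners at (152,208) and (255,208), the middle tab at (438,203) against a predicted (439,208), and the bottle half hidden behind the right finger at (385,330). The positions agree, so I'm going over the bottle and down to grasp height.

Call:
apply_moves:
  commands:
    - [-0.74,0.52,0,0]
    - [-0.74,0.52,0,0]
    - [-0.74,0.52,0,0]
    - [-0.74,0.52,0,0]
    - [-0.74,0.52,0,0]

```text
clock: 3.53
eef_pos: [0.5967, -0.0089, 0.2534]
tool_rot: [0.691, 0.723, -0.0, -0.0]
ft_force: [0.6, -0.3, -0.5]
grip_width: 0.0856
grasp_force: 0.0
```

Call:
apply_moves:
  commands:
    - [-0.74,0.52,0,0]
    - [-0.74,0.52,0,0]
    - [-0.74,0.52,0,0]
    - [-0.74,0.52,0,0]
    - [-0.74,0.52,0,0]

```text
clock: 3.95
eef_pos: [0.6519, -0.0806, 0.2533]
tool_rot: [0.691, 0.723, -0.0, -0.0]
ft_force: [-0.8, 0.3, 0.5]
grip_width: 0.0855
grasp_force: 0.0
```

Call:
apply_moves:
  commands:
    - [0,0,0.8,0]
    - [0,0,0.8,0]
    - [0,0,0.8,0]
    - [0,0,0.2,0]
    - [0,0,0,0]

```text
clock: 4.37
eef_pos: [0.6506, -0.0801, 0.1996]
tool_rot: [0.692, 0.722, -0.001, -0.002]
ft_force: [0.1, 0.8, 0.0]
grip_width: 0.0854
grasp_force: 0.0
```

Run:
```python
from h import *
from workcell import bot
o=bot.get_obs();print(o['eef_pos'],o['tool_rot'],bot.tip_reach)
for n in('wrist','scene'):
    c=bot.camera(n);pickle.dump(c,open(f'{n}_c.pkl','wb'));print(px(c,[.6529,-.0808,.135]),px(c,[.6529,-.0808,.04]),px(c,[.6537,-.1603,.1]))
    if n=='wrist': a=c['image']
    else: b=c['image'][110:290,140:380]
cv2.imwrite('pics/c.png',np.hstack([cv2.resize(a,(400,300)),cv2.resize(b,(400,300))]))
```

```text
[ 0.65055415 -0.08014262  0.19956232] [ 0.69169244  0.72218919 -0.00117352 -0.00172103] 0.022
[292.7 243. ] [291.6 202.2] [288.2 322.8]
[248.  186.7] [250.4 212. ] [228.2 180.4]
```

View pics/c.png

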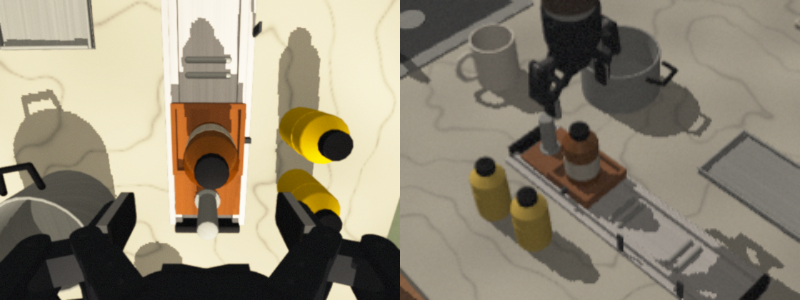

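The composite's wrist half shows the cap at about (210,170), i.e. full (294,238), against a predicted (293,243). The post top is at (207,228), full (290,319), against (288,323). The bottle is lined up between the jaws. I'll check it numerically, then descend.

Run:
```python
from h import *
np.set_printoptions(precision=4,suppress=True)
d=pickle.load(open('v0.pkl','rb'));T,S=d['top'],d['scene'];W=pickle.load(open('wrist_c.pkl','rb'))
g=cv2.cvtColor(W['image'],cv2.COLOR_BGR2GRAY)
b=blob(g<45,(294,238));(x,y),r=cv2.minEnclosingCircle(b[2]);print(b[1],x,y,r)
w=(x,y)
print(tri((T,cr('top',421,160)),(W,w)),tri((T,cr('top',421,160)),(W,w),(S,cr('scene',203,80))))
print('z135',plane(T,cr('top',421,160),.135),plane(W,w,.135),plane(S,cr('scene',203,80),.135))
print('post',tri((T,cr('top',508,167)),(W,(290,319)),(S,cr('scene',145,62))))
print('tcp',px(W,[.6506,-.0801,.1996]))
```

```text
[ 272  214   48   45 1611] 295.6092834472656 238.4487762451172 24.9049015045166
(array([ 0.654 , -0.0803,  0.1276]), [np.float64(0.8565820676163031), np.float64(0.8565820676165469)]) (array([ 0.6535, -0.0796,  0.1358]), [np.float64(1.7849651165698215), np.float64(2.1742940447443173), np.float64(2.32418283727218)])
z135 [ 0.6519 -0.0796  0.135 ] [ 0.6545 -0.0779  0.135 ] [ 0.6533 -0.083   0.135 ]
post (array([ 0.6541, -0.1597,  0.0989]), [np.float64(0.717540131171798), np.float64(1.9409607607345478), np.float64(1.5053843903516608)])
tcp [288.8 299.9]
```

The bottle is at (0.6535, -0.0796), cap height 136 mm. Descending 108 mm with a 3 mm nudge, then closing and lifting.

Call:
apply_moves:
  commands:
    - [0,0.15,0.7,0]
    - [0,0,0.7,0]
    - [0,0,0.7,0]
    - [0,0,0.7,0]
    - [0,0,0.7,0]

```text
clock: 4.88
eef_pos: [0.6559, -0.081, 0.1327]
tool_rot: [0.692, 0.722, 0.001, 0.001]
ft_force: [-0.4, -0.6, 0.3]
grip_width: 0.0852
grasp_force: 0.0
```

Call:
apply_moves:
  commands:
    - [0,0,0.7,0]
    - [0,0,0.7,0]
    - [0,0,0.5,0]
    - [0,0,0,0]
    - [0,0,0,0]

```text
clock: 5.3
eef_pos: [0.655, -0.0811, 0.0938]
tool_rot: [0.692, 0.722, 0.0, 0.0]
ft_force: [0.3, -0.7, 0.1]
grip_width: 0.0855
grasp_force: 0.0
```

Call:
apply_moves:
  commands:
    - [0,0,0,0]
    - [0,0,0,0]
    - [0,0,0,0]
    - [0,0,0,0]
    - [0,0,0,0]
  claw: 1

```text
clock: 5.72
eef_pos: [0.6556, -0.0814, 0.0951]
tool_rot: [0.692, 0.721, 0.001, 0.001]
ft_force: [-1.5, 0.3, 5.8]
grip_width: 0.0529
grasp_force: 63.5
```

Call:
apply_moves:
  commands:
    - [0,0,0,0]
    - [0,0,0,0]
    - [0,0,0,0]
    - [0,0,0,0]
    - [0,0,0,0]

```text
clock: 6.13
eef_pos: [0.6556, -0.0814, 0.0951]
tool_rot: [0.692, 0.721, 0.001, 0.001]
ft_force: [-1.9, 0.5, 6.6]
grip_width: 0.0523
grasp_force: 63.5
```

Call:
apply_moves:
  commands:
    - [0,0,-0.2,0]
    - [0,0,-0.5,0]
    - [0,0,-0.7,0]
    - [0,0,-0.7,0]
    - [0,0,-0.7,0]

```text
clock: 6.55
eef_pos: [0.6544, -0.0812, 0.1496]
tool_rot: [0.692, 0.722, -0.0, -0.001]
ft_force: [-0.4, -0.2, -2.4]
grip_width: 0.0526
grasp_force: 63.2
```

Call:
apply_moves:
  commands:
    - [0,0,-0.7,0]
    - [0,0,-0.7,0]
    - [0,0,-0.7,0]
    - [0,0,-0.4,0]
    - [0,0,-0.2,0]

```text
clock: 6.97
eef_pos: [0.6554, -0.0813, 0.205]
tool_rot: [0.692, 0.721, 0.001, 0.001]
ft_force: [0.4, -0.3, -2.5]
grip_width: 0.0523
grasp_force: 63.3
```

Call:
apply_moves:
  commands:
    - [0.25,-0.29,0,0]
    - [0.25,-0.29,0,0]
    - [0.5,-0.58,0,0]
    - [0.5,-0.58,0,0]
    - [0.5,-0.58,0,0]

```text
clock: 7.38
eef_pos: [0.6047, -0.0423, 0.2017]
tool_rot: [0.692, 0.722, -0.001, -0.001]
ft_force: [-0.5, -0.7, -2.3]
grip_width: 0.0525
grasp_force: 63.4
```

Call:
apply_moves:
  commands:
    - [0.5,-0.58,0,0]
    - [0.5,-0.58,0,0]
    - [0.5,-0.58,0,0]
    - [0.5,-0.58,0,0]
    - [0.5,-0.58,0,0]

```text
clock: 7.8
eef_pos: [0.5445, 0.0053, 0.202]
tool_rot: [0.692, 0.722, -0.001, -0.001]
ft_force: [0.4, 0.5, -3.6]
grip_width: 0.0524
grasp_force: 63.4
```

Call:
apply_moves:
  commands:
    - [0.5,-0.58,0,0]
    - [0.5,-0.58,0,0]
    - [0.5,-0.58,0,0]
    - [0.5,-0.58,0,0]
    - [0.5,-0.58,0,0]

```text
clock: 8.22
eef_pos: [0.4845, 0.0526, 0.2022]
tool_rot: [0.692, 0.722, -0.001, -0.001]
ft_force: [0.3, -0.4, -2.3]
grip_width: 0.0527
grasp_force: 63.4
```

Call:
apply_moves:
  commands:
    - [0.5,-0.58,0,0]
    - [0.5,-0.58,0,0]
    - [0.5,-0.58,0,0]
    - [0.3,-0.3,0,0]
    - [0.3,-0.28,0,0]

```text
clock: 8.63
eef_pos: [0.4373, 0.0925, 0.2029]
tool_rot: [0.692, 0.722, -0.0, -0.0]
ft_force: [0.0, 0.6, -2.8]
grip_width: 0.0523
grasp_force: 63.5
```

Call:
apply_moves:
  commands:
    - [0,0,0,0]
    - [0,0,0,0]
    - [0,0,0,0]
    - [0,0,0,0]
    - [0,0,0,0]

```text
clock: 9.05
eef_pos: [0.4392, 0.0917, 0.2033]
tool_rot: [0.693, 0.721, 0.0, 0.0]
ft_force: [0.7, -0.2, -2.1]
grip_width: 0.0524
grasp_force: 63.5
```

Run:
```python
from h import *
from workcell import bot
o=bot.get_obs();print(o['eef_pos'],o['tool_rot'],o['grip_width'],o['ft_force'])
np.set_printoptions(precision=4,suppress=True)
im=[]
for n in('wrist','scene'):
    c=bot.camera(n);pickle.dump(c,open(f'{n}_d.pkl','wb'))
    im.append(c['image'] if n=='wrist' else c['image'][110:290,210:450])
    print(n,px(c,[.440,.092,.004]),px(c,[.440,.0925,.145]))
cv2.imwrite('pics/d.png',np.hstack([cv2.resize(a,(400,300)) for a in im]))
```

```text
[0.43924504 0.09169334 0.20326129] [6.92692278e-01 7.21233248e-01 2.64705848e-05 9.64587279e-05] 0.05240051016108878 [ 0.70580121 -0.17050583 -2.07777309]
wrist [288.8 190.6] [289.8 244.4]
scene [353.  212.9] [359.8 175.9]
```

View pics/d.png

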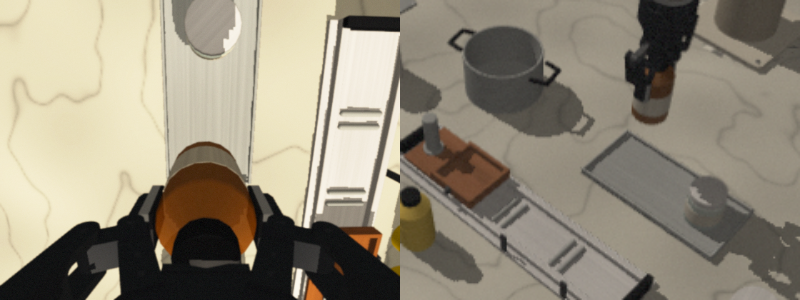

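The composite shows the bottle held upright between the jaws over the tray's free right half, with the jar at (212,25) in the wrist half and the pocket empty. Lowering: fast to about 15 mm above, then slowly.

Call:
apply_moves:
  commands:
    - [0,0,0.4,0]
    - [0,0,0.8,0]
    - [0,0,0.8,0]
    - [0,0,0.8,0]
    - [0,0,0.8,0]

```text
clock: 9.57
eef_pos: [0.4387, 0.0918, 0.1301]
tool_rot: [0.693, 0.721, -0.0, -0.0]
ft_force: [-0.1, -0.5, -3.7]
grip_width: 0.0526
grasp_force: 63.5
```

Call:
apply_moves:
  commands:
    - [0,0,0.8,0]
    - [0,0,0.6,0]
    - [0,0,0.4,0]
    - [0,0,0.3,0]
    - [0,0,0.2,0]

```text
clock: 9.98
eef_pos: [0.4386, 0.0919, 0.0845]
tool_rot: [0.692, 0.721, -0.0, -0.0]
ft_force: [-0.4, -0.0, -2.5]
grip_width: 0.0524
grasp_force: 63.5
```

Call:
apply_moves:
  commands:
    - [0,0,0.15,0]
    - [0,0,0.15,0]
    - [0,0,0.1,0]
    - [0,0,0,0]
    - [0,0,0,0]

```text
clock: 10.4
eef_pos: [0.4389, 0.0921, 0.0775]
tool_rot: [0.692, 0.722, 0.0, 0.0]
ft_force: [0.2, -1.0, -3.1]
grip_width: 0.0525
grasp_force: 63.5
```

Call:
apply_moves:
  commands:
    - [0,0,0.1,0]
    - [0,0,0.1,0]
    - [0,0,0.1,0]
    - [0,0,0,0]
    - [0,0,0,0]

```text
clock: 10.82
eef_pos: [0.4386, 0.092, 0.0711]
tool_rot: [0.692, 0.722, -0.0, -0.0]
ft_force: [-0.6, 0.9, -1.8]
grip_width: 0.0523
grasp_force: 63.5
```

Call:
apply_moves:
  commands:
    - [0,0,0.05,0]
    - [0,0,0.05,0]
    - [0,0,0,0]
    - [0,0,0,0]
    - [0,0,0,0]

```text
clock: 11.23
eef_pos: [0.4387, 0.092, 0.0693]
tool_rot: [0.692, 0.722, -0.0, -0.0]
ft_force: [0.6, -0.1, -2.7]
grip_width: 0.0526
grasp_force: 63.5
```

Call:
apply_moves:
  commands:
    - [0,0,0.05,0]
    - [0,0,0.05,0]
    - [0,0,0,0]
    - [0,0,0,0]
    - [0,0,0,0]

```text
clock: 11.65
eef_pos: [0.4388, 0.0921, 0.069]
tool_rot: [0.692, 0.722, 0.0, 0.0]
ft_force: [-5.5, -1.6, 13.0]
grip_width: 0.0527
grasp_force: 64.9
```

The bottle touched down at TCP z 0.069, as predicted. Releasing and rising.

Call:
apply_moves:
  commands:
    - [0,0,-0.05,0]
    - [0,0,0,0]
    - [0,0,0,0]
    - [0,0,0,0]
    - [0,0,0,0]
  claw: 0

```text
clock: 12.07
eef_pos: [0.4388, 0.092, 0.0682]
tool_rot: [0.692, 0.721, -0.0, -0.0]
ft_force: [0.1, -0.4, -1.0]
grip_width: 0.0856
grasp_force: 0.0
```

Call:
apply_moves:
  commands:
    - [0,0,0,0]
    - [0,0,0,0]
    - [0,0,-0.3,0]
    - [0,0,-0.6,0]
    - [0,0,-0.8,0]

```text
clock: 12.48
eef_pos: [0.4377, 0.0918, 0.102]
tool_rot: [0.692, 0.722, -0.001, -0.001]
ft_force: [0.2, 0.3, -0.2]
grip_width: 0.0855
grasp_force: 0.0
```

Call:
apply_moves:
  commands:
    - [0,0,-0.8,0]
    - [0,0,-0.8,0]
    - [0,0,-0.8,0]
    - [0,0,-0.8,0]
    - [0,0,-0.8,0]

```text
clock: 12.9
eef_pos: [0.4386, 0.092, 0.1835]
tool_rot: [0.692, 0.721, 0.0, 0.0]
ft_force: [1.0, 0.0, -0.9]
grip_width: 0.0854
grasp_force: 0.0
```

Run:
```python
from h import *
from workcell import bot
np.set_printoptions(precision=4,suppress=True)
o=bot.get_obs();print(o['clock'],o['eef_pos'],o['tool_rot'])
c=bot.camera('wrist');s=bot.camera('scene');pickle.dump((c,s),open('e.pkl','wb'))
g=cv2.cvtColor(s['image'],cv2.COLOR_BGR2GRAY);p=px(s,[.4387,.093,.103]);b=blob(g<40,p);print('cap scene',p,b[0],b[1])
g=cv2.GaussianBlur(cv2.cvtColor(c['image'],cv2.COLOR_BGR2GRAY),(5,5),0);p=px(c,[.4405,.2185,.068])
for th in(185,195,205):
    b=blob(g>th,p);print('lid',p,b[1],cv2.minEnclosingCircle(b[2]))
```

```text
12.9 [0.4386 0.092  0.1835] [0.6924 0.7215 0.0001 0.0001]
cap scene [358.1 187.6] [357.6392 187.3918] [352 183  12  10  97]
lid [299.6  27.2] [ 256    0   82   81 5544] ((300.5, 31.75), 48.37687683105469)
lid [299.6  27.2] [ 257    0   80   80 5260] ((300.4310302734375, 31.534482955932617), 47.53508758544922)
lid [299.6  27.2] [ 258    0   79   75 5095] ((300.0, 28.83108139038086), 45.34578323364258)
```

The bottle stands where it was set: cap at (357.6,187.4), predicted (358.1,187.6). The lid is confirmed at about (300,30). Next, the jar.

Call:
apply_moves:
  commands:
    - [0.79,0.04,0,0]
    - [0.79,0.04,0,0]
    - [0.79,0.04,0,0]
    - [0.79,0.04,0,0]
    - [0.79,0.04,0,0]

```text
clock: 13.42
eef_pos: [0.439, 0.1716, 0.1816]
tool_rot: [0.692, 0.721, -0.001, -0.0]
ft_force: [0.8, -0.2, -1.4]
grip_width: 0.0858
grasp_force: 0.0
```

Call:
apply_moves:
  commands:
    - [0.79,0.04,0,0]
    - [0.79,0.04,0,0]
    - [0.79,0.04,0,0]
    - [0,0,0,0]
    - [0,0,0,0]

```text
clock: 13.83
eef_pos: [0.4394, 0.2188, 0.1815]
tool_rot: [0.692, 0.722, -0.001, -0.0]
ft_force: [0.4, 0.7, 0.2]
grip_width: 0.0852
grasp_force: 0.0
```

Call:
apply_moves:
  commands:
    - [0,0,0.5,0]
    - [0,0,0.8,0]
    - [0,0,0.8,0]
    - [0,0,0.8,0]
    - [0,0,0.8,0]

```text
clock: 14.25
eef_pos: [0.4395, 0.2172, 0.1068]
tool_rot: [0.693, 0.721, -0.0, -0.0]
ft_force: [0.1, 0.7, -0.4]
grip_width: 0.0851
grasp_force: 0.0
```

Run:
```python
from h import *
from workcell import bot
o=bot.get_obs();print(o['clock'],o['eef_pos'])
c=bot.camera('wrist');pickle.dump(c,open('f.pkl','wb'));p=px(c,[.4405,.2185,.068]);print(p)
g=cv2.GaussianBlur(cv2.cvtColor(c['image'],cv2.COLOR_BGR2GRAY),(5,5),0)
for th in(185,200):
    b=blob(g>th,p);q=cv2.minEnclosingCircle(b[2]);print(b[1],q,plane(c,q[0],.068))
```

```text
14.25 [0.43950136 0.21723845 0.10684019]
[290.6 257.8]
[  238   207   119   170 11026] ((309.5, 294.0), 92.82386016845703) [0.45159025 0.19772363 0.068     ]
[ 239  207  105   96 7850] ((291.0, 256.0), 52.23992919921875) [0.44068286 0.21949822 0.068     ]
```

Call:
apply_moves:
  commands:
    - [0.1,0.05,0.7,0]
    - [0,0,0.7,0]
    - [0,0,0.7,0]
    - [0,0,0.5,0]
    - [0,0,0.2,0]

```text
clock: 14.72
eef_pos: [0.4397, 0.2194, 0.0507]
tool_rot: [0.693, 0.721, -0.002, -0.0]
ft_force: [-0.3, -0.4, -0.1]
grip_width: 0.0853
grasp_force: 0.0
```

Call:
apply_moves:
  commands:
    - [0,0,0,0]
    - [0,0,0,0]
    - [0,0,0,0]
    - [0,0,0,0]
    - [0,0,0,0]
  claw: 1

```text
clock: 15.13
eef_pos: [0.4416, 0.2209, 0.0533]
tool_rot: [0.692, 0.721, 0.001, 0.0]
ft_force: [-0.2, 0.3, 4.1]
grip_width: 0.0561
grasp_force: 64.5
```

Call:
apply_moves:
  commands:
    - [0,0,0,0]
    - [0,0,0,0]
    - [0,0,0,0]
    - [0,0,0,0]
    - [0,0,0,0]

```text
clock: 15.55
eef_pos: [0.4416, 0.2209, 0.0533]
tool_rot: [0.692, 0.722, 0.001, 0.0]
ft_force: [0.5, -1.3, 6.4]
grip_width: 0.0564
grasp_force: 64.8
```

The jar is gripped at 56 mm. I'll lift it and re-measure the now-empty carrier.

Call:
apply_moves:
  commands:
    - [0,0,-0.2,0]
    - [0,0,-0.5,0]
    - [0,0,-0.7,0]
    - [0,0,-0.8,0]
    - [0,0,-0.8,0]

```text
clock: 15.97
eef_pos: [0.4402, 0.2203, 0.1129]
tool_rot: [0.692, 0.722, -0.001, -0.0]
ft_force: [-0.4, 0.2, -2.2]
grip_width: 0.0562
grasp_force: 64.3
```

Call:
apply_moves:
  commands:
    - [0,0,-0.8,0]
    - [0,0,-0.8,0]
    - [0,0,-0.7,0]
    - [0,0,-0.4,0]
    - [0,0,-0.2,0]

```text
clock: 16.38
eef_pos: [0.4413, 0.2209, 0.1718]
tool_rot: [0.692, 0.722, 0.001, 0.0]
ft_force: [0.4, 0.6, -2.1]
grip_width: 0.0565
grasp_force: 64.3
```

Run:
```python
from h import *
from workcell import bot
np.set_printoptions(precision=4,suppress=True)
o=bot.get_obs();print(o['clock'],o['eef_pos'],o['tool_rot'])
T=bot.camera('top');S=bot.camera('scene');pickle.dump((T,S),open('g.pkl','wb'))
for c,s,n in((T,(297,205),'top'),(S,(230,222),'scene')):
    hs=cv2.cvtColor(c['image'],cv2.COLOR_BGR2HSV);m=(hs[...,0]<15)&(hs[...,1]>110)
    b=blob(m,px(c,[.65,-.075,.03]));r=cv2.minAreaRect(b[2]);print(n,b[1],r)
    if n=='top':
        bx=cv2.boxPoints(r)
        for q in bx: print(plane(c,q,.033))
        print('centre',plane(c,r[0],.033))
a=cv2.resize(T['image'][165:230,180:360],(790,285),interpolation=cv2.INTER_CUBIC)
b=cv2.resize(S['image'][165:265,195:375],(540,300),interpolation=cv2.INTER_CUBIC)
b=cv2.copyMakeBorder(b,0,0,0,250,cv2.BORDER_CONSTANT)
cv2.imwrite('pics/g.png',cv2.convertScaleAbs(np.vstack([a,b]),alpha=1.4))
```

```text
16.3833 [0.4413 0.2209 0.1718] [0.6924 0.7215 0.001  0.0003]
top [ 287  179   53   32 1432] ((313.0, 194.5), (31.0, 52.0), 90.0)
[ 0.6946 -0.0326  0.033 ]
[ 0.6981 -0.1824  0.033 ]
[ 0.6081 -0.183   0.033 ]
[ 0.6046 -0.0346  0.033 ]
centre [ 0.6512 -0.1082  0.033 ]
scene [ 213  187   63   48 1364] ((244.38485717773438, 208.37380981445312), (55.997093200683594, 32.57604217529297), 38.1572265625)
```

View pics/g.png

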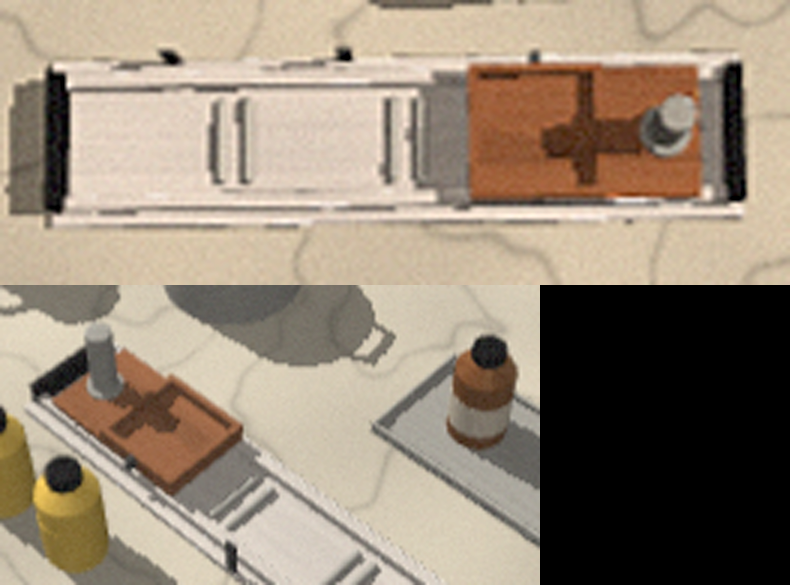

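The composite shows the empty pocket with its lip (upper crop about 470–600, 65–195) and the bottle upright on the tray. Sled centre and post both put the pocket at about (0.6504, -0.0757). Carrying the jar over.

Call:
apply_moves:
  commands:
    - [-0.3,0.2,0,0]
    - [-0.4,0.26,0,0]
    - [-0.76,0.49,0,0]
    - [-0.76,0.49,0,0]
    - [-0.76,0.49,0,0]

```text
clock: 16.9
eef_pos: [0.482, 0.1612, 0.1692]
tool_rot: [0.692, 0.722, -0.001, -0.0]
ft_force: [0.5, 0.0, -2.4]
grip_width: 0.056
grasp_force: 64.3
```

Call:
apply_moves:
  commands:
    - [-0.76,0.49,0,0]
    - [-0.76,0.49,0,0]
    - [-0.76,0.49,0,0]
    - [-0.76,0.49,0,0]
    - [-0.76,0.49,0,0]

```text
clock: 17.32
eef_pos: [0.5341, 0.0868, 0.1691]
tool_rot: [0.693, 0.721, -0.001, -0.001]
ft_force: [-0.3, 0.3, -2.0]
grip_width: 0.0561
grasp_force: 64.3
```

Call:
apply_moves:
  commands:
    - [-0.76,0.49,0,0]
    - [-0.76,0.49,0,0]
    - [-0.76,0.49,0,0]
    - [-0.76,0.49,0,0]
    - [-0.76,0.49,0,0]

```text
clock: 17.73
eef_pos: [0.586, 0.0128, 0.1689]
tool_rot: [0.693, 0.721, -0.001, -0.001]
ft_force: [-0.4, 0.0, -1.3]
grip_width: 0.056
grasp_force: 64.3
```

Call:
apply_moves:
  commands:
    - [-0.76,0.49,0,0]
    - [-0.76,0.49,0,0]
    - [-0.76,0.49,0,0]
    - [-0.76,0.49,0,0]
    - [-0.76,0.49,0,0]

```text
clock: 18.15
eef_pos: [0.638, -0.0611, 0.1686]
tool_rot: [0.693, 0.721, -0.001, -0.001]
ft_force: [-0.1, -0.1, -1.2]
grip_width: 0.0562
grasp_force: 64.3
```

Call:
apply_moves:
  commands:
    - [-0.5,0.33,0,0]
    - [-0.3,0.2,0,0]
    - [0,0,0,0]
    - [0,0,0,0]
    - [0,0,0,0]

```text
clock: 18.57
eef_pos: [0.6487, -0.0743, 0.1697]
tool_rot: [0.692, 0.722, -0.0, -0.001]
ft_force: [-0.3, 0.5, -2.5]
grip_width: 0.0563
grasp_force: 64.3
```

Call:
apply_moves:
  commands:
    - [0,0.08,0.4,0]
    - [0,0,0.7,0]
    - [0,0,0.7,0]
    - [0,0,0.7,0]
    - [0,0,0.4,0]

```text
clock: 18.98
eef_pos: [0.6497, -0.0736, 0.1101]
tool_rot: [0.692, 0.722, -0.001, -0.001]
ft_force: [-0.8, -1.2, -3.3]
grip_width: 0.0562
grasp_force: 64.3
```

Call:
apply_moves:
  commands:
    - [0,0,0.3,0]
    - [0,0,0.2,0]
    - [0,0,0.15,0]
    - [0,0,0,0]
    - [0,0,0,0]

```text
clock: 19.4
eef_pos: [0.6513, -0.0746, 0.0998]
tool_rot: [0.692, 0.722, 0.0, 0.0]
ft_force: [0.0, 0.5, -1.5]
grip_width: 0.0559
grasp_force: 64.3
```

Run:
```python
from h import *
from workcell import bot
np.set_printoptions(precision=4,suppress=True)
o=bot.get_obs();print(o['clock'],o['eef_pos'],o['ft_force'],o['tool_rot'])
W=bot.camera('wrist');S=bot.camera('scene');pickle.dump((W,S),open('i.pkl','wb'))
a=cv2.resize(W['image'],(400,300));b=cv2.resize(S['image'][150:250,190:323],(400,300),interpolation=cv2.INTER_CUBIC)
cv2.imwrite('pics/i.png',np.hstack([a,b]))
hs=cv2.cvtColor(W['image'],cv2.COLOR_BGR2HSV);m=(hs[...,0]<15)&(hs[...,1]>110)
b=blob(m,px(W,[.65,-.034,.042]));print(b[1])
q=b[2][:,0];v=b[1][1];row=q[q[:,1]<=v+2];print(row[:,0].min(),row[:,0].max(),v,plane(W,(row[:,0].min(),v),.042),plane(W,(row[:,0].max(),v),.042))
# jar: lateral extent of dark/bright body in rows
print(px(W,[.6504,-.0757,.1]),px(W,[.6504-.029,-.0757,.05]),px(W,[.6504+.029,-.0757,.05]))
```

```text
19.4 [ 0.6513 -0.0746  0.0998] [ 0.0379  0.4709 -1.4838] [0.6924 0.7215 0.0003 0.0004]
[ 209  167  162   97 9847]
214 363 167 [ 0.6096 -0.0308  0.042 ] [ 0.6894 -0.0275  0.042 ]
[286.3 302.4] [234.  251.2] [338.9 255.3]
```

The lip's left edge in the wrist view puts the pocket at about (0.651, -0.074). The jar is within 2 mm of that, so I'm lowering on.

Call:
apply_moves:
  commands:
    - [0,0,0.2,0]
    - [0,0,0.2,0]
    - [0,0,0.2,0]
    - [0,0,0.1,0]
    - [0,0,0,0]

```text
clock: 19.92
eef_pos: [0.6503, -0.0745, 0.0842]
tool_rot: [0.692, 0.721, -0.001, -0.001]
ft_force: [-0.2, 0.3, -1.8]
grip_width: 0.0564
grasp_force: 64.3
```

Call:
apply_moves:
  commands:
    - [0,0,0.08,0]
    - [0,0,0.08,0]
    - [0,0,0.08,0]
    - [0,0,0,0]
    - [0,0,0,0]

```text
clock: 20.33
eef_pos: [0.6509, -0.0746, 0.0804]
tool_rot: [0.692, 0.722, -0.0, -0.0]
ft_force: [0.5, 0.5, -3.5]
grip_width: 0.0562
grasp_force: 64.3
```

Call:
apply_moves:
  commands:
    - [0,0,0.05,0]
    - [0,0,0.05,0]
    - [0,0,0,0]
    - [0,0,0,0]
    - [0,0,0,0]

```text
clock: 20.75
eef_pos: [0.6512, -0.0746, 0.0793]
tool_rot: [0.692, 0.722, 0.0, 0.0]
ft_force: [-2.3, -0.6, 4.9]
grip_width: 0.0561
grasp_force: 64.7
```

The jar touched down at 0.0793, as predicted. Opening, rising and checking the swap.

Call:
apply_moves:
  commands:
    - [0,0,-0.05,0]
    - [0,0,0,0]
    - [0,0,0,0]
    - [0,0,0,0]
    - [0,0,0,0]
  claw: 0

```text
clock: 21.17
eef_pos: [0.651, -0.0746, 0.0793]
tool_rot: [0.692, 0.722, -0.0, -0.0]
ft_force: [-0.3, -0.2, -0.1]
grip_width: 0.0856
grasp_force: 0.0
```

Call:
apply_moves:
  commands:
    - [0,0,0,0]
    - [0,0,-0.3,0]
    - [0,0,-0.6,0]
    - [0,0,-0.8,0]
    - [0,0,-0.8,0]

```text
clock: 21.58
eef_pos: [0.6506, -0.0746, 0.13]
tool_rot: [0.692, 0.722, -0.0, -0.0]
ft_force: [-0.3, -0.3, 0.4]
grip_width: 0.0853
grasp_force: 0.0
```

Call:
apply_moves:
  commands:
    - [0,0,-0.8,0]
    - [0,0,-0.6,0]
    - [0,0,-0.2,0]
    - [0,0,0,0]
    - [0,0,0,0]

```text
clock: 22.0
eef_pos: [0.6509, -0.0746, 0.1614]
tool_rot: [0.692, 0.721, -0.0, -0.0]
ft_force: [-0.6, -0.0, -0.4]
grip_width: 0.0854
grasp_force: 0.0
```

Run:
```python
from h import *
from workcell import bot
np.set_printoptions(precision=4,suppress=True)
o=bot.get_obs();print(o['clock'],o['eef_pos'],o['ft_force'],o['tool_rot'])
W=bot.camera('wrist');S=bot.camera('scene');pickle.dump((W,S),open('j.pkl','wb'))
g=cv2.GaussianBlur(cv2.cvtColor(W['image'],cv2.COLOR_BGR2GRAY),(5,5),0)
p=px(W,[.6508,-.0757,.094]);print(p,px(W,[.654,-.16,.1]))
for th in(185,200):
    b=blob(g>th,p);q=cv2.minEnclosingCircle(b[2]);print(b[1],q,plane(W,q[0],.094))
gs=cv2.cvtColor(S['image'],cv2.COLOR_BGR2GRAY);p=px(S,[.4387,.093,.103]);print('bottle cap',p,blob(gs<40,p)[0])
cv2.imwrite('pics/j.png',np.hstack([cv2.resize(W['image'],(400,300)),cv2.resize(S['image'][150:250,200:333],(400,300),interpolation=cv2.INTER_CUBIC)]))
```

```text
22.0 [ 0.6509 -0.0746  0.1614] [-0.5633 -0.0255 -0.4268] [ 0.6924  0.7215 -0.     -0.    ]
[288.1 241.7] [287.5 363.9]
[ 243  199   92   86 6132] ((288.378173828125, 241.1951141357422), 45.674705505371094) [ 0.6509 -0.0754  0.094 ]
[ 243  200   91   84 6016] ((288.0888977050781, 241.0), 45.18867111206055) [ 0.6507 -0.0753  0.094 ]
bottle cap [358.1 187.6] [357.5579 187.4737]
```

View pics/j.png

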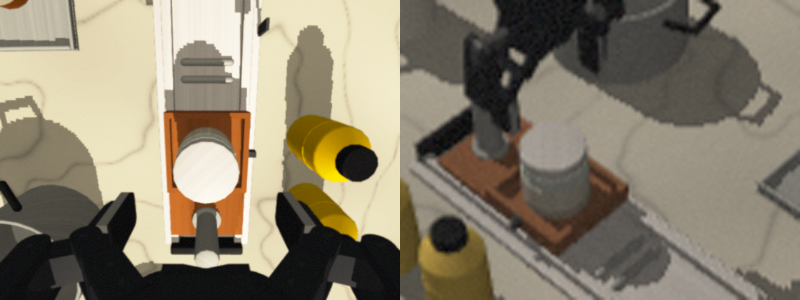

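The composite shows the jar upright inside the lip, with its lid at (206,172) in the wrist half, and the scene half agrees. The lid centre is (0.6508, -0.0754) and the bottle cap hasn't moved. Next I'll go over the post and grip it.

Call:
apply_moves:
  commands:
    - [-0.8,0,0,0]
    - [-0.8,0,0,0]
    - [-0.8,0,0,0]
    - [-0.8,0,0,0]
    - [-0.8,0,0,0]

```text
clock: 22.52
eef_pos: [0.6541, -0.157, 0.1612]
tool_rot: [0.693, 0.721, -0.0, -0.0]
ft_force: [-0.7, -0.5, 0.5]
grip_width: 0.0852
grasp_force: 0.0
```

Call:
apply_moves:
  commands:
    - [-0.25,0,0,0]
    - [0,0,0.4,0]
    - [0,0,0.7,0]
    - [0,0,0.7,0]
    - [0,0,0.7,0]

```text
clock: 22.93
eef_pos: [0.6544, -0.1591, 0.1105]
tool_rot: [0.692, 0.722, 0.0, -0.0]
ft_force: [-0.2, 0.2, -0.6]
grip_width: 0.0855
grasp_force: 0.0
```

Run:
```python
from h import *
from workcell import bot
np.set_printoptions(precision=4,suppress=True)
o=bot.get_obs();print(o['clock'],o['eef_pos'],o['tool_rot'])
W=pickle.load(open('j.pkl','rb'))[0];g=cv2.cvtColor(W['image'],cv2.COLOR_BGR2GRAY)
T=pickle.load(open('g.pkl','rb'))[0];gt=cv2.cvtColor(T['image'],cv2.COLOR_BGR2GRAY)
u=np.array([-.040,.9992,0])
for n,w,t in(('tab',(368,39),(258,177)),('pointer',(353,214),(302,178))):
    b=blob(g<60,w);bt=blob(gt<60,t);print(n,b[0],b[1],bt[0],bt[1]);X,e=tri((W,b[0]),(T,bt[0]));print(X,X@u,e)
W=bot.camera('wrist');print('post pred',px(W,[.654,-.16,.1]));g=cv2.GaussianBlur(cv2.cvtColor(W['image'],cv2.COLOR_BGR2GRAY),(5,5),0)
p=px(W,[.654,-.16,.1]).astype(int);print(g[p[1],p[0]-60:p[0]+60:5],g[p[1]-60:p[1]+60:5,p[0]])
```

```text
22.9333 [ 0.6544 -0.1591  0.1105] [ 0.6923  0.7216  0.0002 -0.0003]
tab [367.0506  38.4367] [361  27  12  23 158] [258. 177.] [257 176   3   3   9]
[0.7005 0.0518 0.0247] 0.023699836504332352 [np.float64(0.3410588925101823), np.float64(0.3410588925100445)]
pointer [352.5 211. ] [349 210   8   3  22] [301.  177.5] [301 177   1   2   2]
[ 0.7009 -0.073   0.0303] -0.10094225037235767 [np.float64(0.39922088349908535), np.float64(0.39922088349895896)]
post pred [287.7 289. ]
[ 12  14  11  13  11  12  10  27 191 201 201 206 211 210 209 208 210 205
  60  13  12  12  11  12] [ 76  74  74  75  75  74  74  86 184 195 199 204 211 211 220 224 227 227
 228 228 228 229 229 229]
```

The post is centred between the jaws. The distance to the stop is 122–125 mm from two independent measurements. Lowering and gripping the post.

Call:
apply_moves:
  commands:
    - [0,0,0.4,0]
    - [0,0,0.4,0]
    - [0,0,0.3,0]
    - [0,0,0.1,0]
    - [0,0,0,0]

```text
clock: 23.4
eef_pos: [0.6542, -0.1593, 0.0869]
tool_rot: [0.692, 0.722, -0.0, -0.0]
ft_force: [-0.1, 0.2, 1.0]
grip_width: 0.0854
grasp_force: 0.0
```

Call:
apply_moves:
  commands:
    - [0,0,0,0]
    - [0,0,0,0]
    - [0,0,0,0]
    - [0,0,0,0]
    - [0,0,0,0]
  claw: 1

```text
clock: 23.82
eef_pos: [0.6547, -0.1596, 0.0879]
tool_rot: [0.692, 0.721, 0.0, 0.0]
ft_force: [-0.9, 1.6, -0.1]
grip_width: 0.0258
grasp_force: 0.0
```

Call:
apply_moves:
  commands:
    - [0,0,0,0]
    - [0,0,0,0]
    - [0,0,0,0]
    - [0,0,0,0]
    - [0,0,0,0]

```text
clock: 24.23
eef_pos: [0.6554, -0.1596, 0.0882]
tool_rot: [0.692, 0.722, 0.001, 0.001]
ft_force: [3.7, -0.1, 2.2]
grip_width: 0.0229
grasp_force: 59.0
```

Call:
apply_moves:
  commands:
    - [0.1,0,0,0]
    - [0.2,0,0,0]
    - [0.3,0,0,0]
    - [0.4,0,0,0]
    - [0.5,0,0,0]

```text
clock: 24.65
eef_pos: [0.6543, -0.1301, 0.0882]
tool_rot: [0.693, 0.721, 0.0, 0.001]
ft_force: [6.4, -1.9, 2.4]
grip_width: 0.0222
grasp_force: 59.3
```

Call:
apply_moves:
  commands:
    - [0.5,0,0,0]
    - [0.5,0,0,0]
    - [0.5,0,0,0]
    - [0.5,0,0,0]
    - [0.5,0,0,0]

```text
clock: 25.07
eef_pos: [0.6523, -0.0794, 0.0882]
tool_rot: [0.693, 0.721, 0.001, 0.001]
ft_force: [5.5, -2.3, 2.2]
grip_width: 0.0227
grasp_force: 59.3
```

Call:
apply_moves:
  commands:
    - [0.4,0,0,0]
    - [0.3,0,0,0]
    - [0.2,0,0,0]
    - [0.1,0,0,0]
    - [0,0,0,0]

```text
clock: 25.48
eef_pos: [0.6514, -0.0586, 0.0882]
tool_rot: [0.692, 0.722, 0.001, 0.001]
ft_force: [6.3, 0.3, 2.0]
grip_width: 0.0223
grasp_force: 59.3
```

Run:
```python
from h import *
from workcell import bot
np.set_printoptions(precision=4,suppress=True)
o=bot.get_obs();print(o['clock'],o['eef_pos'],o['ft_force'])
W=bot.camera('wrist');g=cv2.GaussianBlur(cv2.cvtColor(W['image'],cv2.COLOR_BGR2GRAY),(5,5),0)
P=o['eef_pos'].copy();P[1]+=.085;P[0]-=.0035;P[2]=.094
p=px(W,P)
for th in(185,200):
    b=blob(g>th,p);q=cv2.minEnclosingCircle(b[2]);print(p,b[1],q,plane(W,q[0],.094)-P)
g=cv2.cvtColor(W['image'],cv2.COLOR_BGR2GRAY);w=px(W,[.7005,.0515,.025]);b=blob(g<60,w);print('tab',w,b[0],b[1],plane(W,b[0],.025))
w=px(W,[.7005,o['eef_pos'][1]+.085,.03]);b=blob(g<60,w);print('ptr',w,b[0],b[1],plane(W,b[0],.03))
```

```text
25.4833 [ 0.6514 -0.0586  0.0882] [6.2883 0.2562 1.995 ]
[289.6  74.6] [  350     0   210   313 31478] ((463.0, 154.5), 181.8963623046875) [ 0.0608 -0.0227  0.    ]
[289.6  74.6] [  351     0   209   312 30985] ((462.5, 154.0), 181.7368621826172) [ 0.0606 -0.0225  0.    ]
tab [394.8  42.5] [396.8805  41.1434] [384  24  26  33 502] [0.7015 0.0522 0.025 ]
ptr [391.8  94. ] [367. 111.] [367 111   1   1   1] [0.6887 0.0175 0.03  ]
```

Call:
apply_moves:
  commands:
    - [0.1,0,0,0]
    - [0.1,0,0,0]
    - [0.1,0,0,0]
    - [0.1,0,0,0]
    - [0.05,0,0,0]

```text
clock: 25.95
eef_pos: [0.6512, -0.0515, 0.0882]
tool_rot: [0.693, 0.721, -0.0, 0.002]
ft_force: [5.8, -4.9, 2.0]
grip_width: 0.0229
grasp_force: 59.3
```

Call:
apply_moves:
  commands:
    - [0.05,0,0,0]
    - [0.05,0,0,0]
    - [0,0,0,0]
    - [0,0,0,0]
    - [0,0,0,0]

```text
clock: 26.37
eef_pos: [0.6512, -0.0512, 0.0882]
tool_rot: [0.693, 0.721, -0.001, 0.003]
ft_force: [5.7, -7.2, 1.9]
grip_width: 0.0229
grasp_force: 59.2
```

Call:
apply_moves:
  commands:
    - [0.05,0,0,0]
    - [0.05,0,0,0]
    - [0,0,0,0]
    - [0,0,0,0]
    - [0,0,0,0]

```text
clock: 26.78
eef_pos: [0.6511, -0.0486, 0.0882]
tool_rot: [0.693, 0.721, -0.0, 0.002]
ft_force: [5.7, -5.3, 1.7]
grip_width: 0.0225
grasp_force: 59.3
```

Call:
apply_moves:
  commands:
    - [0.05,0,0,0]
    - [0.05,0,0,0]
    - [0,0,0,0]
    - [0,0,0,0]
    - [0,0,0,0]

```text
clock: 27.2
eef_pos: [0.6509, -0.0452, 0.0882]
tool_rot: [0.693, 0.721, 0.0, 0.002]
ft_force: [5.4, -2.1, 2.4]
grip_width: 0.0222
grasp_force: 59.3
```

The first rib was crossed at y ≈ -0.050, so the stop's centre is at about -0.040, and vision says about -0.038. I'll move about 5 mm more and check the force.

Call:
apply_moves:
  commands:
    - [0.05,0,0,0]
    - [0.05,0,0,0]
    - [0.05,0,0,0]
    - [0,0,0,0]
    - [0,0,0,0]

```text
clock: 27.62
eef_pos: [0.6508, -0.0407, 0.0882]
tool_rot: [0.692, 0.722, 0.001, 0.001]
ft_force: [5.4, 1.3, 2.8]
grip_width: 0.0227
grasp_force: 59.3
```

Call:
apply_moves:
  commands:
    - [0.05,0,0,0]
    - [0.05,0,0,0]
    - [0,0,0,0]
    - [0,0,0,0]
    - [0,0,0,0]

```text
clock: 28.03
eef_pos: [0.6506, -0.0375, 0.0882]
tool_rot: [0.692, 0.722, 0.002, -0.0]
ft_force: [5.2, 4.4, 2.3]
grip_width: 0.0225
grasp_force: 59.3
```

The force has reversed to +4.4 N, so the plunger is pulling it in from ahead. A little more.

Call:
apply_moves:
  commands:
    - [0.05,0,0,0]
    - [0.05,0,0,0]
    - [0,0,0,0]
    - [0,0,0,0]
    - [0,0,0,0]

```text
clock: 28.45
eef_pos: [0.6506, -0.0355, 0.0882]
tool_rot: [0.692, 0.722, 0.002, -0.0]
ft_force: [5.4, 4.9, 3.2]
grip_width: 0.0224
grasp_force: 59.3
```

Run:
```python
from h import *
from workcell import bot
np.set_printoptions(precision=4,suppress=True)
o=bot.get_obs();print(o['clock'],o['eef_pos'],o['ft_force'])
T=bot.camera('top');S=bot.camera('scene');pickle.dump((T,S),open('k.pkl','wb'))
hs=cv2.cvtColor(T['image'],cv2.COLOR_BGR2HSV);m=(hs[...,0]<15)&(hs[...,1]>110)
b=blob(m,px(T,[.65,.08,.036]));x,y,w,h,_=b[1];print(b[1],'left edge',plane(T,(x-.5,y+h/2),.042))
T0=pickle.load(open('g.pkl','rb'))[0];print('left edge before',plane(T0,(286.5,195),.042))
```

```text
28.45 [ 0.6506 -0.0355  0.0882] [5.4017 4.9167 3.2438]
[243 180  14  31 217] left edge [0.6422 0.0931 0.042 ]
left edge before [ 0.6465 -0.0321  0.042 ]
```

Call:
apply_moves:
  commands:
    - [0.05,0,0,0]
    - [0.05,0,0,0]
    - [0,0,0,0]
    - [0,0,0,0]
    - [0,0,0,0]

```text
clock: 28.97
eef_pos: [0.6505, -0.0349, 0.0882]
tool_rot: [0.692, 0.722, 0.001, 0.001]
ft_force: [5.1, 1.1, 3.2]
grip_width: 0.0225
grasp_force: 59.3
```

The force has dropped to about 1 N with no further travel, so the carrier sits in the notch. Releasing and rising clear.

Call:
apply_moves:
  commands:
    - [0,0,0,0]
    - [0,0,0,0]
    - [0,0,0,0]
    - [0,0,0,0]
    - [0,0,0,0]
  claw: 0

```text
clock: 29.38
eef_pos: [0.6486, -0.0356, 0.0869]
tool_rot: [0.692, 0.721, -0.001, -0.001]
ft_force: [-0.2, -0.5, -0.2]
grip_width: 0.0813
grasp_force: 0.0
```

Call:
apply_moves:
  commands:
    - [0,0,0,0]
    - [0,0,0,0]
    - [0,0,-0.3,0]
    - [0,0,-0.6,0]
    - [0,0,-0.8,0]

```text
clock: 29.8
eef_pos: [0.6483, -0.0356, 0.1208]
tool_rot: [0.692, 0.721, -0.001, -0.001]
ft_force: [-0.1, -0.4, 0.9]
grip_width: 0.0854
grasp_force: 0.0
```

Call:
apply_moves:
  commands:
    - [0,0,-0.8,0]
    - [0,0,-0.8,0]
    - [0,0,-0.8,0]
    - [0,0,-0.6,0]
    - [0,0,-0.2,0]

```text
clock: 30.22
eef_pos: [0.6506, -0.0357, 0.1888]
tool_rot: [0.692, 0.721, 0.002, 0.002]
ft_force: [0.6, -0.5, 0.7]
grip_width: 0.0857
grasp_force: 0.0
```

Call:
apply_moves:
  commands:
    - [-0.5,0,0,0]
    - [-0.8,0,0,0]
    - [-0.8,0,0,0]
    - [-0.8,0,0,0]
    - [-0.5,0,0,0]

```text
clock: 30.63
eef_pos: [0.6515, -0.1069, 0.1843]
tool_rot: [0.693, 0.721, -0.001, -0.001]
ft_force: [-0.8, 0.1, 0.7]
grip_width: 0.0854
grasp_force: 0.0
```

Run:
```python
from h import *
from workcell import bot
np.set_printoptions(precision=4,suppress=True)
o=bot.get_obs();print(o['clock'],o['eef_pos'],o['ft_force'])
W=bot.camera('wrist');S=bot.camera('scene');T=bot.camera('top');pickle.dump((W,S,T),open('l.pkl','wb'))
hs=cv2.cvtColor(T['image'],cv2.COLOR_BGR2HSV);m=(hs[...,0]<15)&(hs[...,1]>110)
b=blob(m,px(T,[.65,.08,.036]));x,y,w,h,_=b[1];print(b[1],'left edge',plane(T,(x-.5,y+h/2),.042))
g=cv2.GaussianBlur(cv2.cvtColor(W['image'],cv2.COLOR_BGR2GRAY),(5,5),0)
p=px(W,[.647,.05,.094]);hw=cv2.cvtColor(W['image'],cv2.COLOR_BGR2HSV);mw=(hw[...,0]<15)&(hw[...,1]>110)
bw=blob(mw,px(W,[.645,.09,.042]));q=bw[2][:,0];v=q[:,1].min();print('wood wrist',bw[1],plane(W,(280,v),.042))
for th in(205,215):
    b=blob(g>th,p);c=cv2.minEnclosingCircle(b[2]);print('lid',p,b[1],c,plane(W,c[0],.094))
gs=cv2.cvtColor(S['image'],cv2.COLOR_BGR2GRAY)
p=px(S,[.4387,.093,.103]);print('bottle cap',p,blob(gs<40,p)[0])
p=px(S,[.6455,.0493,.094]);print('lid scene pred',p);p=p.astype(int);print(gs[p[1]-12:p[1]+24:3,p[0]-18:p[0]+19:3])
```

```text
30.6333 [ 0.6515 -0.1069  0.1843] [-0.8161  0.0718  0.6651]
[ 243  180   54   31 1005] left edge [0.6422 0.0931 0.042 ]
wood wrist [  229     0   125   147 12864] [0.6396 0.0424 0.042 ]
lid [291.9 -45.4] [256   0  61  18 795] ((286.0, 3.5), 30.203575134277344) [0.6447 0.0257 0.094 ]
lid [291.9 -45.4] [257   0  60  17 741] ((286.5, 3.0), 29.65224838256836) [0.645  0.0259 0.094 ]
bottle cap [358.1 187.6] [357.6224 187.4592]
lid scene pred [288.  225.3]
[[ 91 101 133 143 146 147 145 146 146 145 145 144 143]
 [ 86  93  90 117 146 152 117 122 147 147 144 145 145]
 [ 86  89  91 154 158  88  87  91  87 142 145 144 144]
 [ 80  83 130 127  95  88  87  91  89  89 142 145 145]
 [ 51  59  89  89  91  88  86  92  89  87 145 145 146]
 [ 54  50  85  91  93  88  90  93  87  87 133 145 148]
 [ 57  53  95  90  91  91  90  91  92  80  72 122 147]
 [ 74  45  98  82  88  90  91  89  86  86  65  55  91]
 [ 48  47 114  89  96  99  88  94  84  85  70  80  50]
 [ 51  73 103  82  85  85  87  83  81  77  53  56  75]
 [ 78  87  90  81  83  84  87  86  82  68  50  49  52]
 [ 54  54  63  69  84  82  85  84  71  51  49  48  49]]
```

The carrier stayed put. I'll do one numeric check from the wrist camera above the pocket: pointer against tab, and lid position.

Call:
apply_moves:
  commands:
    - [0.5,0,-0.4,0]
    - [0.9,0,-0.4,0]
    - [0.9,0,0,0]
    - [0.9,0,0,0]
    - [0.9,0,0,0]

```text
clock: 31.2
eef_pos: [0.6488, -0.0191, 0.2026]
tool_rot: [0.692, 0.722, 0.001, 0.0]
ft_force: [0.6, 0.5, 0.5]
grip_width: 0.0854
grasp_force: 0.0
```

Call:
apply_moves:
  commands:
    - [0.9,0,0,0]
    - [0.9,0,0,0]
    - [0.9,0,0,0]
    - [0.9,0,0,0]
    - [0.3,0,0,0]

```text
clock: 31.62
eef_pos: [0.6451, 0.0607, 0.2023]
tool_rot: [0.691, 0.723, 0.001, -0.0]
ft_force: [0.2, 0.8, 0.0]
grip_width: 0.0854
grasp_force: 0.0
```

Run:
```python
from h import *
from workcell import bot
np.set_printoptions(precision=4,suppress=True)
o=bot.get_obs();print(o['clock'],o['eef_pos'])
W=bot.camera('wrist');S=bot.camera('scene');pickle.dump((W,S),open('m.pkl','wb'))
g=cv2.cvtColor(W['image'],cv2.COLOR_BGR2GRAY);gb=cv2.GaussianBlur(g,(5,5),0)
p=px(W,[.6455,.0493,.094])
for th in(185,200):
    b=blob(gb>th,p);c=cv2.minEnclosingCircle(b[2]);print('lid',p,b[1],c,plane(W,c[0],.094))
w=px(W,[.7005,.0515,.03]);print('tab pred',w)
n,l,s,ce=cv2.connectedComponentsWithStats((g<60).astype(np.uint8))
for i in range(1,n):
    if s[i,4]>8 and np.hypot(*(ce[i]-w))<40: print(s[i],ce[i],plane(W,ce[i],.03))
hw=cv2.cvtColor(W['image'],cv2.COLOR_BGR2HSV);mw=(hw[...,0]<15)&(hw[...,1]>110)
b=blob(mw,px(W,[.645,.09,.042]));v=b[1][1];e=plane(W,(280,v),.042);print('wood',b[1],e,'pocket',e-[-.0018,.044,0])
x,y=w.astype(int);print(g[y-24:y+25:2,x-20:x+15:3])
```

```text
31.6167 [0.6451 0.0607 0.2023]
lid [287.9 234.4] [ 252  200   75   70 4101] ((288.7635192871094, 235.0), 37.25000762939453) [0.6462 0.0488 0.094 ]
lid [287.9 234.4] [ 252  201   74   69 3973] ((288.5411071777344, 234.5), 36.62660217285156) [0.646  0.0492 0.094 ]
tab pred [348.1 210.4]
[323 173  12  81 200] [330.125 223.145] [0.6851 0.0386 0.03  ]
[341 200  12  18 101] [347.2574 208.8317] [0.6996 0.053  0.03  ]
wood [ 239  162  104  152 8045] [0.6368 0.0943 0.042 ] pocket [0.6386 0.0503 0.042 ]
[[108  75  75 104 137 174 143 207 210 208 211 208]
 [108  70  80 107 137 173 144 208 209 210 207 210]
 [109  73  80 109 138 175 139 210 209 211 208 208]
 [108  76  90 107 149 176 136 207 210 210 207 203]
 [105  71  90 107 149 177 140 209 208 209 204 194]
 [106  73  89 108 160 179 137 206 209 203 198 186]
 [107  73  88 108 165 178 123 203 202 196 184 178]
 [105  66  93 108 168 173  56 196 194 178 186 190]
 [108  69  93 106 181 173  27 127 186 187 195 199]
 [107  68  96 107 183 169  23  52 184 199 206 204]
 [108  71  99 109 198 165  20  22 156 204 209 208]
 [109  69 101 109 116  90  26  24  70 203 207 210]
 [105  69 102 109  65  28  32  20  60 194 212 208]
 [107  61 101 107  78  61  58  42  67 195 213 209]
 [101  44 103 108  83  67  66  42  62 202 213 210]
 [101  44 107 109  80  68  70  34  68 202 211 212]
 [100  44 108 110 192 203 176  99  68 209 210 209]
 [102  41 105 106 225 239 211 187 121 208 211 208]
 [101  42 109 110 229 239 210 209 209 209 208 210]
 [101  46 109 112 231 239 206 211 210 210 208 208]
 [ 92  48 108 108 232 239 205 211 211 211 211 211]
 [ 72  50 110 110 234 239 207 212 210 209 211 209]
 [ 77  49 107 113 238 239 204 208 210 211 209 208]
 [ 81  51 108 114 238 239 203 210 208 212 212 209]
 [ 85  52 107 120 239 240 211 211 210 210 211 210]]
```

The pointer and tab now form one continuous dark patch at rows 208–218. The jar lid at (0.646, 0.049) lies within 2 mm of the pocket at y 0.050, and the bottle cap hasn't moved. Settling, then handing in.

Call:
apply_moves:
  commands:
    - [0,0,0,0]
    - [0,0,0,0]
    - [0,0,0,0]
    - [0,0,0,0]
    - [0,0,0,0]

```text
clock: 32.13
eef_pos: [0.6456, 0.0554, 0.2015]
tool_rot: [0.693, 0.721, -0.0, -0.0]
ft_force: [-0.1, -0.4, -0.1]
grip_width: 0.0856
grasp_force: 0.0
```

```bash
python3 -c "
from workcell import bot
print(bot.job_done())"
```

```text
the job is handed in; nothing more can be done
None
```

I handed in the job at 32 s of the allowed 72 s: by my final camera checks the bottle stands upright on the tray, the jar is in the pocket, and the carrier's pointer meets the middle stop's tab, but the hand-in call returned no verdict.

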